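# Hitch the pull hook to the mould carriage and draw it in

## Robot

A 7-joint arm with a two-finger parallel gripper is mounted at the origin on the work surface. World frame = base frame: x ahead of the robot, y to its left, z up, the work surface at z = 0. Lengths are in m, angles in rad, forces in N, time in s.
With the tool pointing down it reaches from about 0.35 to 0.9 m from the base axis. Payload 19.9 kg.
Tool frame: the origin (TCP) lies at the very end of the fingers, on their centre line; the grasp point (between the pads) lies 19 mm behind it; y points along the fingers, z is the direction in which the jaws open and shut, and the axes are right-handed (so a half turn about y gives the same grasp; the last joint's range is limited). The gripper opens to 94 mm and grips with 3 to 60 N. Pads are 16 mm wide; open, the fingers measure 119 mm over their backs; the gripper's body (75 mm by 177 mm) begins 78 mm behind the grasp point.
Start: joints at [-0.042, 0.417, -0.01, 1.614, 0.005, 1.111, -0.053], TCP at [0.625, 0, 0.205] pointing down, gripper open.
Joint ranges: [-2.81, 2.81], [-0.39, 2.02], [-1.27, 1.25], [0.06, 2.57], [-1.19, 4.33], [0.19, 2], [-2.82, 2.82]. Speed limits (rad/s): [1.89, 1.89, 2.39, 2.39, 3.01, 3.01, 3.01].

## Interface

Orientations are given as [roll, pitch, yaw] about the fixed x, y, z axes, in that order (R = Rz(yaw) Ry(pitch) Rx(roll)).
In Python, from rig import env gives the robot as it stands. The module is installed in compiled form; this text tells all that it offers.
- The arm moves only by the tool play_rows, never from a script. Its argument "steps" is a list that holds one entry, the list of rows, each a list of 5 numbers: the shift along the tool's x, y, z in mm, then the turn about the tool's y in degrees, then the closure, from 0 (fully open) to 1 (shut). In form: [[[tx, ty, tz, turn, gripper], ...]]. A call has 1 to 10 rows; each row is the pose to reach, as a shift and turn from the pose measured when the call began, along the tool's axes at that moment; what a row does not reach only later rows make up. A row lasts 1/10 s, in which the tool goes at most 50 mm and 8.59 degrees, less where a joint would pass 70% of its speed; a pose out of reach is approached as far as the arm can. A call with a gripper value outside its range is refused whole. The fingers move at their own pace and stop on an object; "squeeze" is the grip in N (left out, the last holds). Time passes only in rows, so rows that repeat a pose let the fingers close. It gives the time, the measured TCP pose, the force and the opening at its end, in the units of the state.
- env.state(): the state, without advancing time (a new reading comes with each control period).
- env.snapshot(name): name is "scene" or "side" or "wrist"; returns the picture (400x640x3 uint8, red, green, blue); there is no depth.
- env.get_calibration(name): a dict with "mtx" (3x3 intrinsics, pixels), "k1" (the pictures are not rectified: a ray, as slopes to the right and down, at radius r is drawn at 1 + k1 r^2 times it, then the intrinsics apply), "rvec" (rotation vector, rad) and "tvec" (3), from world to camera coordinates, as OpenCV has them. Camera axes: x right, y down, z forward; pixel columns grow to the right and rows downward; lengths in m; the calibration is good to about 2 mm. A picture is of the moment at which its call begins: read the wrist's pose just before it. get_calibration takes no time and is no camera call; for the wrist camera it gives the pose at the moment of the call.
- env.hand_in(): hands the job in, once; it reports no verdict.
The state is a dict: "t": time; "joints": joint angles; "joint_vel": joint speeds; "effort": joint torques, N m; "tcp_pos": TCP position; "eef_rot": TCP orientation; "force": force on the tool from outside, world axes, zero at the start; "torque": the same for the moment, N m; "grip_width": finger opening in m.
Only numpy, scipy, OpenCV 4.12 (cv2) and the standard library are available. Lean on these libraries where they do the work, as an engineer would, in place of code of your own. Each camera call takes 0.05 s, during which the arm holds its last target. There are 200 camera calls.

## Task

Take the wooden-handled pull hook that has the sprung latch and push its mouth from the side onto the carriage's draw pin until the latch has snapped shut behind the pin, pressing gently without ramming the coupling. Then, by the hook, draw the mould carriage up to its front stops, smoothly so that the two clay figures on it stay standing, and leave the hook lying on the bench still latched to the pin. Leave the other things on the bench as they are.

Things in the scene. Friction and masses are not known exactly. Their poses are not given: they have to be found in the camera images.
- hook: Pull hook with a sprung latch, loose, lying level on the bench, 0.24 to 0.38 kg. Origin: underside, on the upright axis where a seated pin stands in its throat. x from handle to claw, y out of the mouth (its left), z up. Pale wooden handle x -150 to -40 mm, 28 wide, 34 high. Dark steel claw z 11 to 23, x -28 to 24, y -22 to 36, U throat x -9.5 to 9.5, floor at y -6.5
- hook_grip (a point): Where to grip the handle: on its centre line, 65 mm behind the hook's origin, 22 mm above its underside; axes as hook. The handle is 28 mm wide here
- hook_mouth (a point): Centre of the hook's mouth (x 0, y 45, z 17 mm of hook; same axes). Two flared lips with round ends, 35 mm clear between the ends, lead into the 19 mm throat; the lips reach out to y = 55. Below the rear jaw a 10 mm bolt foot (x -22, y 14) stands on the bench
- latch (a joint): Latch in the throat: bright steel finger 20 mm long on a pivot in the rear jaw (hook x -15, y 28). 0 = shut across the throat, 1.35 rad = folded in. An entering pin folds it inward (up to about 8 N at the pin); with the pin about 3 to 5 mm from its seat on the throat's floor it springs back to 0 behind the pin. Shut, it leaves the pin some 12 mm of play along y
- pin (a point): Draw pin at the end of the carriage's tongue: upright steel pin 13 mm thick under a mushroom head 26 mm across. Origin: on its axis, 17 mm above the bench, level with the middle of the claw when the hook lies on the bench. The free neck runs from z 7 (tongue plate) to 31 mm (underside of head) above the bench. x from pin to tongue hinge, z up
- tongue: Tongue: flat steel bar 22 mm wide, top 7 mm above the bench. Origin: its hinge axis at bench height; x from pin to hinge; pin at x = -90 mm. It swivels loosely to either side, a couple of centimetres at the pin, up to hard stops: pressed sideways (1 N) the pin gives way until the tongue meets a stop, and only then resists. Pressing with 20 N is fine, 30 N between hook and tongue is ramming
- track: Two bench rails (fixed) with the carriage on them. Origin: on the bench under the tongue's hinge as at the start; x along the rails away from the robot, y left, z up. Rails at y = -115 and 115 mm begin at x = -48 with stops 46 mm high. Carriage deck 276 mm wide, 52 high, x -14 to 205 at the start; the plaster mould on it reaches 121 mm above the bench
- carriage (a joint): Travel of the carriage towards the robot along the rails (-x of track): 0 at the back, as at the start, 0.09 m against its front stops. Rolling takes 5 to 7 N; it weighs 4 kg with its mould
- figure_a: Leather-hard clay figure 104 mm tall, foot 46 mm across, standing loose on the deck at its front left. Origin: centre of its foot
- figure_b: The same, at the front right of the deck
- plain_hook: Bystander: pull hook of round bar with a like handle but no latch. Origin: under the centre of its bow; x from handle to bow, handle x -165 to -55 mm, 28 wide, 34 high. It and the latched hook lie left and right of the track, either way round
- figure_c: Bystander: clay figure 125 mm tall on the bench; origin at its foot
- tape_dispenser: Bystander: packing tape dispenser, 76 mm high, 220 mm long
- slip_bowl: Bystander: white bowl, 110 mm across, 60 mm high
- mallet: Bystander: hammer lying on the bench
- brush: Bystander: brush lying on the bench
- spatula: Bystander: spatula lying on the bench

How it is judged:
By the outcome, as a careful person would: the job done as asked, in the order asked, and still so for the second after the job is handed in, with the robot touching nothing.
It also fails if it takes over 54 s, if anything falls off the work surface, if the arm or the gripper's body presses on something with over 40 N, if the wrist force passes 120 N, or if a joint passes its speed limit or range.

## Working session

There is one attempt and no reset: what is moved stays moved. The work goes in short steps, Python scripts to look and compute and a tool call to move; the robot and the scene stay as the last step left them, time stands still between calls to the robot, and variables do not carry over. Pictures are saved under pics/ and viewed, about 8 in all and at most 12, crops included, and the job is handed in when it is done.

Besides the shell and the picture viewer there is one more tool, called by a JSON object that holds its "name" and its "arguments". play_rows: Moves the arm, as the interface text tells. Its arguments: {"type":"object","properties":{"steps":{"type":"array","items":{"type":"array","items":{"type":"array","items":{"type":"number"}}}},"squeeze":{"type":"number"}},"required":["steps"]}

```bash
mkdir -p pics
cat > h.py <<'E'
import numpy as np, cv2
from rig import env
def save(cam,name):
    c=env.get_calibration(cam); im=env.snapshot(cam)
    cv2.imwrite(f'pics/{name}.png',im[:,:,::-1]); np.save(f'pics/{name}.npy',c,allow_pickle=True); return im
def ray(c,u,v):
    K=np.array(c['mtx']);xd=(u-K[0,2])/K[0,0];yd=(v-K[1,2])/K[1,1];k=c['k1']
    x,y=xd,yd
    for _ in range(30):
        s=1+k*(x*x+y*y);x,y=xd/s,yd/s
    R=cv2.Rodrigues(np.array(c['rvec'],float))[0];t=np.array(c['tvec'],float).ravel()
    return -R.T@t,R.T@np.array([x,y,1])
def at(name,u,v,z):
    c=np.load(f'pics/{name}.npy',allow_pickle=True).item();o,d=ray(c,u,v);return o+d*(z-o[2])/d[2]
def proj(name,P):
    c=np.load(f'pics/{name}.npy',allow_pickle=True).item()
    R=cv2.Rodrigues(np.array(c['rvec'],float))[0];p=R@np.array(P,float)+np.array(c['tvec'],float).ravel()
    x,y=p[0]/p[2],p[1]/p[2];s=1+c['k1']*(x*x+y*y);K=np.array(c['mtx']);return K[0,0]*x*s+K[0,2],K[1,1]*y*s+K[1,2]
def crop(name,out,u0,v0,w,h,f):
    im=cv2.imread(f'pics/{name}.png')[v0:v0+h,u0:u0+w];cv2.imwrite(f'pics/{out}.png',cv2.resize(im,None,fx=f,fy=f,interpolation=cv2.INTER_CUBIC))
E
python3 - <<'E'
from h import *
for c in ['scene','side','wrist']: save(c,c+'0')
im=[cv2.imread(f'pics/{c}0.png') for c in ['scene','side']]
s=env.state();print(s['t'],s['eef_rot'],s['tcp_pos'],s['grip_width'],s['force'])
for c in ['scene','side','wrist']: print(c,ray(env.get_calibration(c),320,200))
E
```

```text
0.15 [-1.57169232e+00 -7.44468708e-05 -1.57079283e+00] [ 6.24737279e-01 -1.51700673e-05  2.04995918e-01] 0.09443754123119787 [ 0.15297127 -0.50454714 -0.21428156]
scene (array([ 1.46352441, -0.58789797,  0.82212622]), array([-0.68074065,  0.4258489 , -0.59613487]))
side (array([0.09079734, 1.35807682, 1.21543375]), array([ 0.26967883, -0.74038455, -0.6157576 ]))
wrist (array([0.62359342, 0.08238694, 0.38509471]), array([-0.01825909, -0.28732142, -0.95783064]))
```

View pics/scene0.png

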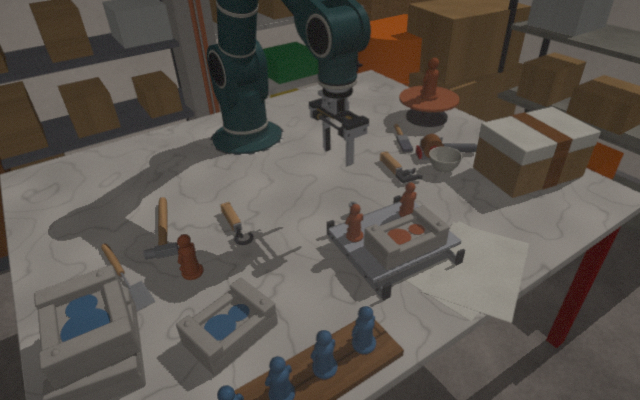

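View pics/side0.png

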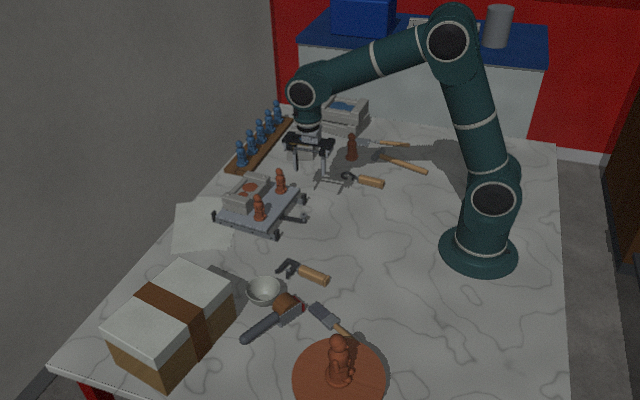

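The scene view shows the robot at the back, the carriage at (395,235), a hook at (400,165) on the +y side and another at (235,220) on the -y side. In the side view the latched hook is probably the one at (300,270), with the tongue at (295,213). I need closer crops.

Run:
```python
from h import *
crop('side0','c1',200,150,200,150,4)
a=cv2.resize(cv2.imread('pics/scene0.png')[115:275,310:470],None,fx=3.7,fy=3.7,interpolation=cv2.INTER_CUBIC)
cv2.imwrite('pics/c2.png',a)
for p in [(326,280),(280,262),(301,220)]: print(at('side0',*p,.02))
```

```text
[0.45516968 0.31713688 0.02      ]
[0.63112807 0.28820883 0.02      ]
[0.64226369 0.0587542  0.02      ]
```

View pics/c1.png

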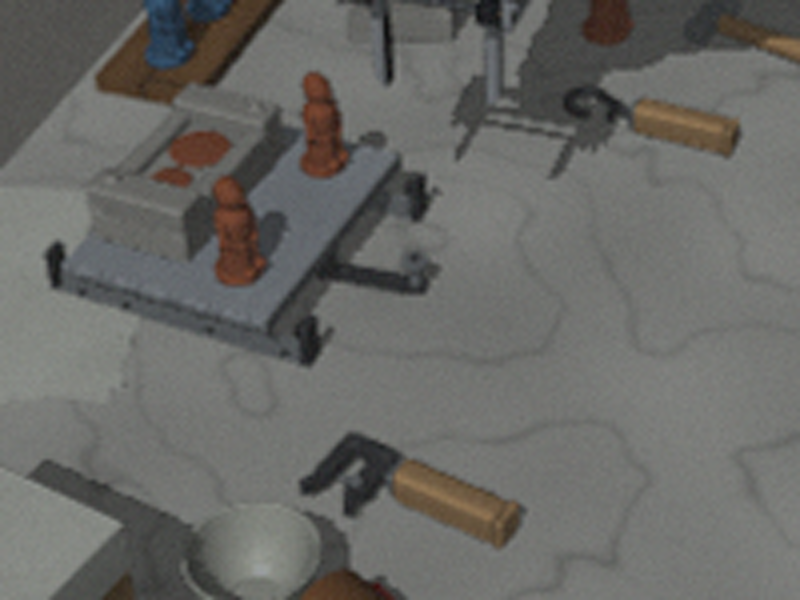

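View pics/wrist0.png

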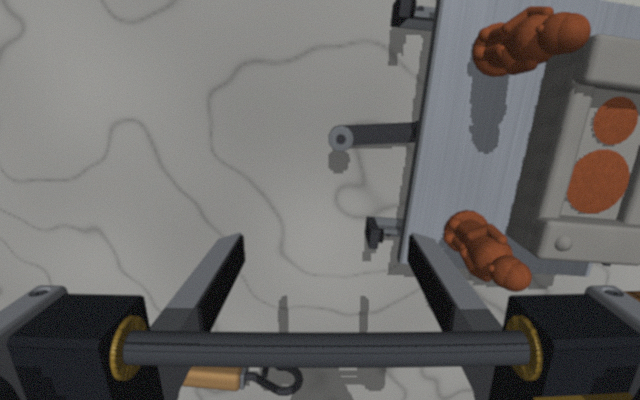

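The crop shows the latched hook on the +y side. Its handle points at the robot, from (327,281) to (300,270) in the full picture, and its mouth opens to +y, away from the pin. In the wrist view the pin head is at (341,138), with the tongue running to (415,132). The hook has to be carried round to the -y side and pushed towards +y.

Run:
```python
from h import *
a=at('side0',327,281,.02);b=at('side0',299.5,269.5,.02);print(a,b)
print('pin wrist',at('wrist0',341,138,.036),'tongue',at('wrist0',415,132,.007))
print('pin side',at('side0',304.5,213.5,.036))
print('plate edges',at('wrist0',437,10,.052),at('wrist0',402,262,.052))
c=env.get_calibration('wrist');s=env.state()
from scipy.spatial.transform import Rotation as R
T=R.from_euler('xyz',s['eef_rot']).as_matrix();print(T.round(3))
```

```text
[0.45065542 0.32026624 0.02      ] [0.55494525 0.30022684 0.02      ]
pin wrist [0.63854206 0.04353211 0.036     ] tongue [0.7211426  0.04707711 0.007     ]
pin side [0.63588836 0.03651061 0.036     ]
plate edges [0.7224117  0.15958139 0.052     ] [ 0.7056251  -0.08762314  0.052     ]
[[ 0.    -0.001  1.   ]
 [-1.    -0.     0.   ]
 [ 0.    -1.    -0.001]]
```

{"name": "play_rows", "arguments": {"steps": [[[-30,0,-10,8,0],[-60,0,-19,16,0],[-95,0,-30,24,0],[-130,0,-40,32,0],[-165,0,-52,40,0],[-200,0,-63,48,0],[-235,0,-75,56,0],[-265,0,-83,64,0],[-290,0,-90,72,0],[-305,0,-95,80,0]]]}}

```text
t: 1.15
tcp_pos: [0.5286, 0.3073, 0.2047]
eef_rot: [-1.571, -0.002, -2.971]
force: [-1.0, 0.7, -0.4]
grip_width: 0.094
```

{"name": "play_rows", "arguments": {"steps": [[[0,0,0,8,0],[0,0,0,16,0],[0,0,0,21,0],[0,0,0,21,0],[0,0,0,21,0],[0,0,0,21,0]]]}}

```text
t: 1.75
tcp_pos: [0.5286, 0.3072, 0.2047]
eef_rot: [-1.571, -0.002, 2.948]
force: [-0.6, -0.4, 0.5]
grip_width: 0.0941
```

Run:
```python
from h import *
save('wrist','w1');s=env.state();print(s['t'],s['eef_rot'],s['tcp_pos'],s['joints'],s['force'])
```

```text
1.8 [-1.57062393e+00 -1.68733215e-03  2.94773831e+00] [0.52861075 0.30718123 0.20469438] [-0.7257362   0.39830955  0.19570907  1.65479547 -0.08594477  1.09819961
 -2.27035075] [-0.23567588 -0.30705061  0.59853693]
```

View pics/w1.png

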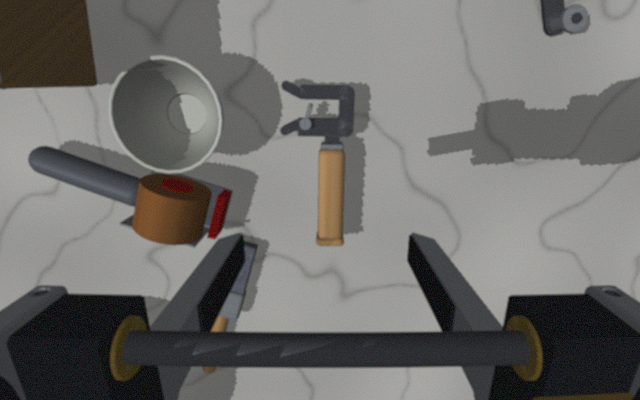

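The wrist view shows the latched hook clearly: handle from (332,148) to (330,240), claw with its lips at about (287,88) and (287,128), and latch at (308,110). The pin head is at (576,18) and the slip bowl at (165,113).

Run:
```python
from h import *
n='w1'
f=at(n,332,150,.034);b=at(n,329.5,238,.034);print(f,b,np.linalg.norm(f-b),np.degrees(np.arctan2(*(f-b)[[1,0]])))
print('claw back edge/front edge',at(n,352,86,.023),at(n,352,136,.023))
print('pin',at(n,576,18,.036), 'lips',at(n,284,86,.023),at(n,284,130,.023))
o=f
u=(f-b)[:2]/np.linalg.norm((f-b)[:2])
s=env.state();g=f[:2]-25*u/1000;print('grip',g,'d',g-s['tcp_pos'][:2])
from scipy.spatial.transform import Rotation as R
T=R.from_euler('xyz',s['eef_rot']).as_matrix();print(T.round(3)); print('tool shift mm',T.T@np.array([*(g-s['tcp_pos'][:2]),0])*1000)
# predicted hook outline check
O=f[:2]+40*u/1000;v=np.array([-u[1],u[0]]);print('O',O)
for P in [(-150,0,34),(-40,0,34),(24,-22,23),(-28,-22,23),(24,36,23),(0,-6.5,23)]:
  p=O+(P[0]*u+P[1]*v)/1000;print(P,proj(n,[*p,P[2]/1000]))
```

```text
[0.55613674 0.2950841  0.034     ] [0.46031054 0.31618146 0.034     ] 0.09812115177843737 -12.416310047412221
claw back edge/front edge [0.61466373 0.26304901 0.023     ] [0.5649868 0.2717595 0.023    ]
pin [0.63789011 0.04088013 0.036     ] lips [0.62797976 0.33076102 0.023     ] [0.58487414 0.34063252 0.023     ]
grip [0.53172147 0.30045944] d [ 0.00311071 -0.0067218 ]
[[-0.981 -0.002 -0.193]
 [ 0.193  0.    -0.981]
 [ 0.002 -1.     0.   ]]
tool shift mm [-4.34734478 -0.00630163  5.99663735]
O [0.59520119 0.28648357]
(-150, 0, 34) (np.float64(329.2205849574968), np.float64(247.76694799866289))
(-40, 0, 34) (np.float64(332.0), np.float64(149.9999999999999))
(24, -22, 23) (np.float64(355.2440074864446), np.float64(86.13466014107794))
(-28, -22, 23) (np.float64(352.9958530956576), np.float64(137.61048959346695))
(24, 36, 23) (np.float64(298.07398448511134), np.float64(84.74494978206103))
(0, -6.5, 23) (np.float64(339.19489703899194), np.float64(109.97490696408954))
```

{"name": "play_rows", "arguments": {"steps": [[[-1,25,2,1,0],[-3,60,4,1,0],[-4,95,6,1,0],[-4,130,6,1,0],[-4,160,6,1,0],[-4,180,6,1,0],[-4,192,6,1,0],[-4,198,6,1,0],[-4,201,6,1,0],[-4,201,6,1,0]]]}}

```text
t: 2.8
tcp_pos: [0.5314, 0.3008, 0.0042]
eef_rot: [-1.571, -0.001, 2.931]
force: [0.3, -0.8, 0.6]
grip_width: 0.0939
```

{"name": "play_rows", "arguments": {"squeeze": 40, "steps": [[[0,0,0,0,0.3],[0,0,0,0,0.55],[0,0,0,0,0.7],[0,0,0,0,0.9],[0,0,0,0,0.9],[0,0,0,0,0.9],[0,0,0,0,0.9],[0,0,0,0,0.9]]]}}

```text
t: 3.6
tcp_pos: [0.5314, 0.3007, 0.0042]
eef_rot: [-1.571, -0.001, 2.931]
force: [-0.0, -0.2, 0.2]
grip_width: 0.0335
```

Run:
```python
from h import *
save('wrist','w2');s=env.state();print(s['t'],s['eef_rot'],s['tcp_pos'],s['grip_width'],s['force'])
```

```text
3.65 [-1.57112871e+00 -1.22258121e-03  2.93046063e+00] [0.53134852 0.30073372 0.00418625] 0.029831150823669956 [ 0.04860793 -1.04343666  0.21028377]
```

View pics/w2.png

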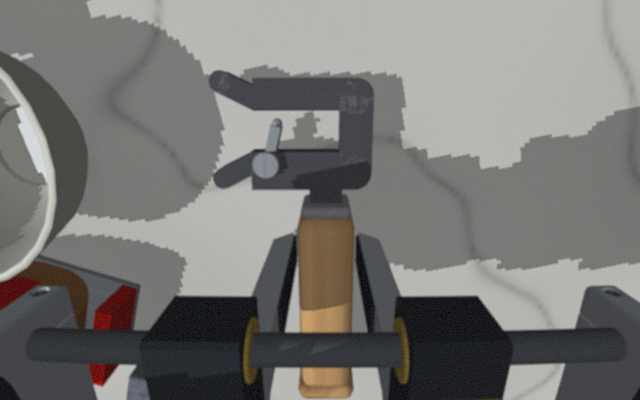

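The handle is between the fingers. The claw's throat lies between rows 109 and 150 with its floor at column 340, and the latch finger is visible at (270,140). I'll finish the grip and work out the hook pose.

{"name": "play_rows", "arguments": {"steps": [[[0,0,0,0,0.9],[0,0,0,0,0.9],[0,0,0,0,0.9]]]}}

```text
t: 3.95
tcp_pos: [0.5314, 0.3007, 0.0042]
eef_rot: [-1.571, -0.001, 2.931]
force: [0.1, 0.6, -0.8]
grip_width: 0.0277
```

Run:
```python
from h import *
n='w2';s=env.state();print(s['t'],s['tcp_pos'],s['eef_rot'],s['grip_width'],s['force'])
a=at(n,340,109,.023);b=at(n,340,150,.023);print('floor corners',a,b,(a-b)*1e3)
u=np.array([np.cos(s['eef_rot'][2]-np.pi),np.sin(s['eef_rot'][2]-np.pi)]);v=np.array([-u[1],u[0]])
t=s['tcp_pos'][:2]
for p,z in [((340,109),.023),((340,150),.023),((374,100),.023),((374,170),.023),((254,79),.023),((301,217),.034),((353,217),.034)]:
  d=at(n,*p,z)[:2]-t;print(p,'rel tcp along,across mm',1e3*d@u,1e3*d@v)
```

```text
3.95 [0.53138013 0.30074417 0.0041803 ] [-1.57116370e+00 -1.16714505e-03  2.93050067e+00] 0.027740230085474 [ 0.09516218  0.5721542  -0.7791101 ]
floor corners [0.6046715  0.27807569 0.023     ] [0.58612887 0.28184055 0.023     ] [18.54263637 -3.76485641  0.        ]
(340, 109) rel tcp along,across mm 76.41417985070197 -6.808719674197885
(340, 150) rel tcp along,across mm 57.49429803831224 -7.012630222119336
(374, 100) rel tcp along,across mm 80.45680943094173 -22.31272933012133
(374, 170) rel tcp along,across mm 47.83844194880452 -23.531924740377864
(254, 79) rel tcp along,across mm 89.69976172407377 32.090300488363816
(301, 217) rel tcp along,across mm 27.73158985293875 11.327513270558264
(353, 217) rel tcp along,across mm 27.730495906395845 -13.002139898113054
```

Run:
```python
from h import *
P=lambda x,y,z=.052: at('side0',200+x/4,150+y/4,z)
a,b,c=P(400,155),P(268,330),P(62,285)
print(a,b,c,'front yaw',np.degrees(np.arctan2(-(a-b)[0],(a-b)[1]))%180,'side yaw',np.degrees(np.arctan2((c-b)[1],(c-b)[0])))
print('plain bow',P(568,105,.01),P(610,130,.01),P(585,90,.01),'handle',P(635,115,.02),P(735,150,.02))
print('pin side head',P(414,258,.036),'figs',P(322,172,.052),P(240,280,.052))
th=np.radians(-4);u=np.array([np.cos(th),np.sin(th)]);v=np.array([-u[1],u[0]])
s=env.state();from scipy.spatial.transform import Rotation as R
T=R.from_euler('xyz',s['eef_rot']).as_matrix()
pin=np.array([.638,.042])
for off in (85,):
  tcp=pin-off/1e3*v-.067*u;print(tcp,'tool shift',T.T@np.array([*(tcp-s['tcp_pos'][:2]),0])*1e3,'turn',np.degrees(s['eef_rot'][2])-176)
```

```text
[ 0.70033057 -0.08505888  0.052     ] [0.71840173 0.1955213  0.052     ] [0.92434663 0.19753736 0.052     ] front yaw 176.3148754703457 side yaw 0.5608681968360951
plain bow [ 0.58356779 -0.27584532  0.01      ] [ 0.52824367 -0.24594858  0.01      ] [ 0.57440512 -0.30822665  0.01      ] handle [ 0.50714637 -0.26644584  0.02      ] [ 0.3932118  -0.23836081  0.02      ]
pin side head [0.637393   0.04323293 0.036     ] figs [ 0.76358709 -0.03511006  0.052     ] [0.77132533 0.1403367  0.052     ]
[ 0.56523391 -0.03811926] tool shift [-1.04103545e+02 -2.40624762e-01  3.24248201e+02] turn -8.094679968777314
```

{"name": "play_rows", "arguments": {"squeeze": 60, "steps": [[[0,-3,0,0,0.9],[0,-12,0,0,0.9],[0,-28,0,0,0.9],[0,-48,0,0,0.9],[0,-68,0,0,0.9],[0,-84,0,0,0.9],[0,-94,0,0,0.9],[0,-99,0,0,0.9],[0,-100,0,0,0.9]]]}}

```text
t: 4.85
tcp_pos: [0.5315, 0.3007, 0.1045]
eef_rot: [-1.571, -0.001, 2.931]
force: [0.1, 0.4, -4.0]
grip_width: 0.0274
```

{"name": "play_rows", "arguments": {"steps": [[[-3,0,10,0,0.9],[-12,0,35,-1,0.9],[-24,0,70,-2,0.9],[-36,0,110,-3,0.9],[-50,0,155,-4,0.9],[-65,0,200,-5,0.9],[-79,0,245,-6,0.9],[-91,0,285,-7,0.9],[-100,0,312,-8,0.9],[-104,0,324,-8,0.9]]]}}

```text
t: 5.85
tcp_pos: [0.5646, -0.042, 0.1037]
eef_rot: [-1.57, -0.002, 3.067]
force: [-0.1, 0.9, -3.9]
grip_width: 0.0278
```

{"name": "play_rows", "arguments": {"steps": [[[0,0,0,0,0.9],[0,0,0,0,0.9],[0,0,0,0,0.9]]]}}

```text
t: 6.15
tcp_pos: [0.5644, -0.0404, 0.1034]
eef_rot: [-1.571, -0.002, 3.068]
force: [0.7, 0.2, -3.9]
grip_width: 0.0275
```

Run:
```python
from h import *
save('wrist','w3');s=env.state();print(s['t'],s['eef_rot'],s['tcp_pos'],s['grip_width'],s['force'],s['torque'])
```

```text
6.2 [-1.57076794e+00 -2.24172646e-03  3.06844076e+00] [ 0.56445591 -0.04034968  0.10346315] 0.027191556732063277 [-0.36311912  0.18895724 -3.60648766] [1.08054720e-01 9.10685125e-02 3.82595437e-05]
```

View pics/w3.png

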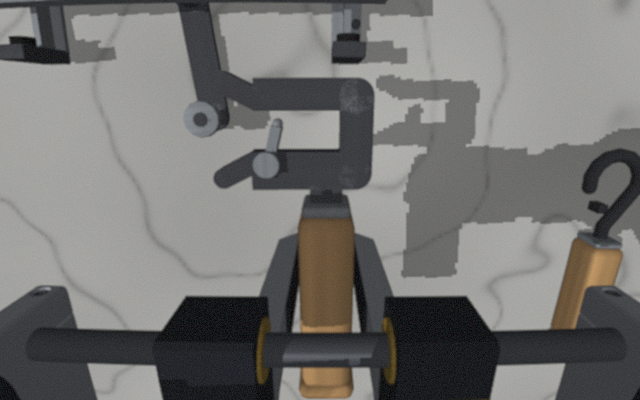

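The hook is level in the grip and has not shifted. The pin head is at (203,119), ahead of the mouth.

Run:
```python
from h import *
n='w3';s=env.state()
y=s['eef_rot'][2]-np.pi;u=np.array([np.cos(y),np.sin(y)]);v=np.array([-u[1],u[0]])
for q in ((203,119),):
  p=at(n,*q,.036);d=p[:2]-s['tcp_pos'][:2];print(p,'along,across',1e3*d@u-67,1e3*d@v)
t1=at(n,180,5,.007);t2=at(n,205,5,.007);print('tongue',t1,t2)
print(np.degrees(y))
```

```text
[0.63776188 0.04221021 0.036     ] along,across 0.07589842412895109 87.69677467596482
tongue [0.72070673 0.05641553 0.007     ] [0.71892097 0.03772462 0.007     ]
-4.191294796191863
```

{"name": "play_rows", "arguments": {"steps": [[[0,6,0,0,0.9],[0,20,0,0,0.9],[0,38,0,0,0.9],[0,56,0,0,0.9],[0,72,0,0,0.9],[0,85,0,0,0.9],[0,92,0,0,0.9],[0,96,0,0,0.9],[0,98,0,0,0.9],[0,98,0,0,0.9]]]}}

```text
t: 7.2
tcp_pos: [0.5644, -0.0403, 0.0056]
eef_rot: [-1.571, -0.002, 3.068]
force: [0.1, 0.2, -3.6]
grip_width: 0.0275
```

{"name": "play_rows", "arguments": {"steps": [[[0,0,-3,0,0.9],[0,0,-9,0,0.9],[0,0,-16,0,0.9],[0,0,-23,0,0.9],[0,0,-29,0,0.9],[0,0,-34,0,0.9],[0,0,-38,0,0.9],[0,0,-42,0,0.9],[0,0,-45,0,0.9],[0,0,-47,0,0.9]]]}}

```text
t: 8.2
tcp_pos: [0.5679, 0.0067, 0.0056]
eef_rot: [-1.571, -0.002, 3.068]
force: [0.5, -0.2, -3.6]
grip_width: 0.0274
```

{"name": "play_rows", "arguments": {"steps": [[[0,0,-2,0,0.9],[0,0,-4,0,0.9],[0,0,-6,0,0.9],[0,0,-8,0,0.9],[0,0,-10,0,0.9],[0,0,-12,0,0.9],[0,0,-14,0,0.9],[0,0,-16,0,0.9],[0,0,-18,0,0.9],[0,0,-20,0,0.9]]]}}

```text
t: 9.2
tcp_pos: [0.5694, 0.0269, 0.0056]
eef_rot: [-1.571, -0.002, 3.068]
force: [0.1, -1.3, -4.6]
grip_width: 0.0279
```

{"name": "play_rows", "arguments": {"steps": [[[0,0,-2,0,0.9],[0,0,-4,0,0.9],[0,0,-6,0,0.9],[0,0,-8,0,0.9],[0,0,-9,0,0.9],[0,0,-10,0,0.9],[0,0,-11,0,0.9],[0,0,-12,0,0.9]]]}}

```text
t: 10.0
tcp_pos: [0.5703, 0.0389, 0.0057]
eef_rot: [-1.571, -0.002, 3.068]
force: [0.0, -1.5, -2.6]
grip_width: 0.0275
```

{"name": "play_rows", "arguments": {"steps": [[[0,0,-1,0,0.9],[0,0,-2,0,0.9],[0,0,-3,0,0.9],[0,0,-4,0,0.9],[0,0,-5,0,0.9],[0,0,-6,0,0.9]]]}}

```text
t: 10.6
tcp_pos: [0.5707, 0.0449, 0.0057]
eef_rot: [-1.571, -0.002, 3.068]
force: [-0.6, -1.1, -3.9]
grip_width: 0.0275
```

Run:
```python
from h import *
save('wrist','w4');s=env.state();print(s['t'],s['eef_rot'],s['tcp_pos'],s['grip_width'],s['force'],s['torque'])
```

```text
10.65 [-1.57089538e+00 -1.81472671e-03  3.06854115e+00] [0.57071548 0.04514389 0.00565043] 0.027488516820248245 [ 0.1397453  -0.51856401 -3.47181865] [-0.12216902  0.10985125 -0.08918931]
```

View pics/w4.png

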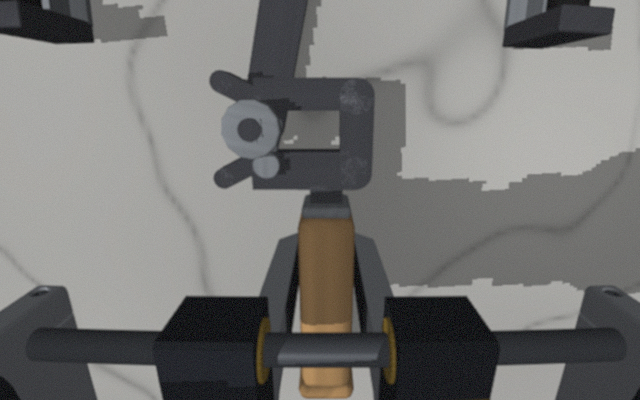

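The pin head at (250,129) is centred in the mouth and resting against the latch. The tongue is swinging with the hook under about 1 N. I'll keep pushing slowly.

{"name": "play_rows", "arguments": {"steps": [[[0,0,-1,0,0.9],[0,0,-2,0,0.9],[0,0,-3,0,0.9],[0,0,-4,0,0.9],[0,0,-5,0,0.9],[0,0,-6,0,0.9],[0,0,-7,0,0.9],[0,0,-8,0,0.9],[0,0,-9,0,0.9],[0,0,-10,0,0.9]]]}}

```text
t: 11.65
tcp_pos: [0.5715, 0.0551, 0.0057]
eef_rot: [-1.571, -0.002, 3.068]
force: [1.1, -1.8, -4.6]
grip_width: 0.0275
```

{"name": "play_rows", "arguments": {"steps": [[[0,0,-1,0,0.9],[0,0,-2,0,0.9],[0,0,-3,0,0.9],[0,0,-4,0,0.9],[0,0,-5,0,0.9]]]}}

```text
t: 12.15
tcp_pos: [0.5719, 0.0601, 0.0057]
eef_rot: [-1.571, -0.002, 3.068]
force: [2.4, -2.0, -3.4]
grip_width: 0.0275
```

{"name": "play_rows", "arguments": {"steps": [[[0,0,-1,0,0.9],[0,0,-2,0,0.9],[0,0,-3,0,0.9],[0,0,-4,0,0.9],[0,0,-5,0,0.9]]]}}

```text
t: 12.65
tcp_pos: [0.5723, 0.0652, 0.0057]
eef_rot: [-1.571, -0.002, 3.068]
force: [1.8, -2.2, -4.4]
grip_width: 0.0275
```

Run:
```python
from h import *
save('wrist','w5');s=env.state();print(s['t'],s['eef_rot'],s['tcp_pos'],s['grip_width'],s['force'],s['torque'])
a=cv2.imread('pics/w5.png')[0:250,180:420]
g=cv2.cvtColor(a,cv2.COLOR_BGR2HSV)
```

```text
12.7 [-1.57098472e+00 -1.52254752e-03  3.06869620e+00] [0.57233885 0.06548394 0.0056995 ] 0.02740677140936023 [ 1.95783059 -1.64134514 -4.11491418] [-0.30164265 -0.21133443 -0.14456181]
```

{"name": "play_rows", "arguments": {"steps": [[[-1,0,-1,0,0.9],[-2,0,-2,0,0.9],[-2,0,-3,0,0.9],[-2,0,-4,0,0.9],[-2,0,-5,0,0.9]]]}}

```text
t: 13.2
tcp_pos: [0.5745, 0.0705, 0.0056]
eef_rot: [-1.571, -0.002, 3.069]
force: [-1.4, -0.4, -3.3]
grip_width: 0.0277
```

Run:
```python
from h import *
save('wrist','w6');s=env.state();print(s['t'],s['eef_rot'],s['tcp_pos'],s['grip_width'],s['force'],s['torque'])
crop('w6','w6c',150,0,300,220,2.6)
```

```text
13.25 [-1.57113470e+00 -1.86570201e-03  3.06907752e+00] [0.57453425 0.0707433  0.00562075] 0.027697299410544975 [-2.68272852  0.93140458 -4.00223282] [0.18793425 0.69189427 0.04880469]
```

View pics/w6c.png

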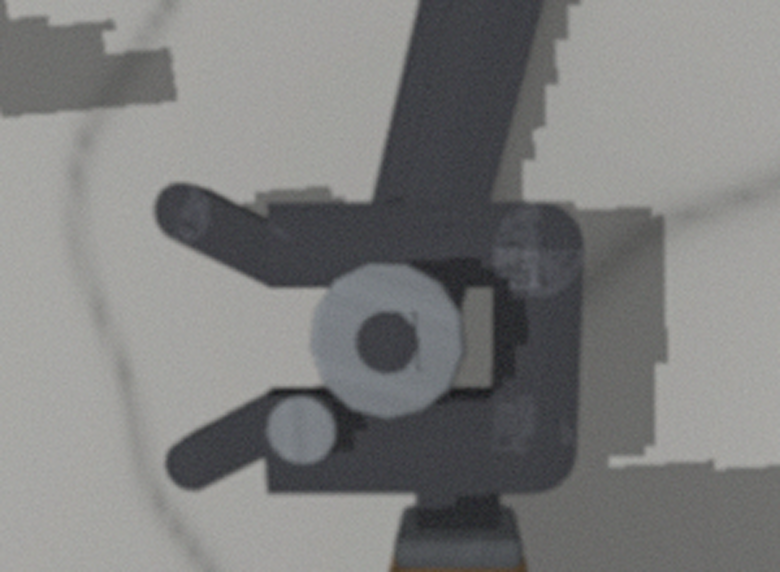

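The pin is inside the throat, with its head at (299,131), and the latch is folded in under it. It is not seated yet.

Run:
```python
from h import *
n='w6';s=env.state();y=s['eef_rot'][2]-np.pi;u=np.array([np.cos(y),np.sin(y)]);v=np.array([-u[1],u[0]])
for z in (.034,.038):
  p=at(n,298.8,131,z);d=p[:2]-s['tcp_pos'][:2];print(p,'along,across',1e3*d@u-67,1e3*d@v)
```

```text
[0.64249787 0.07735973 0.034     ] along,across 0.30563285490617886 11.523111703416765
[0.64284734 0.07701816 0.038     ] along,across 0.6789265815238679 11.207760820291888
```

{"name": "play_rows", "arguments": {"steps": [[[0.5,0,-1,0,0.9],[1,0,-2,0,0.9],[1,0,-3,0,0.9],[1,0,-4,0,0.9],[1,0,-5,0,0.9]]]}}

```text
t: 13.75
tcp_pos: [0.5743, 0.0759, 0.0058]
eef_rot: [-1.571, -0.001, 3.069]
force: [0.2, 0.5, -4.0]
grip_width: 0.0274
```

{"name": "play_rows", "arguments": {"steps": [[[0,0,-1,0,0.9],[0,0,-2,0,0.9],[0,0,-3,0,0.9],[0,0,-4,0,0.9]]]}}

```text
t: 14.15
tcp_pos: [0.5746, 0.0799, 0.0058]
eef_rot: [-1.571, -0.001, 3.069]
force: [0.5, 0.7, -3.3]
grip_width: 0.0275
```

{"name": "play_rows", "arguments": {"steps": [[[0,0,-1,0,0.9],[0,0,-2,0,0.9],[0,0,-3,0,0.9],[0,0,-4,0,0.9]]]}}

```text
t: 14.55
tcp_pos: [0.5749, 0.083, 0.0058]
eef_rot: [-1.57, -0.001, 3.068]
force: [-0.0, -7.8, -3.4]
grip_width: 0.0275
```

Run:
```python
from h import *
save('wrist','w7');s=env.state();print(s['t'],s['tcp_pos'],s['force'],s['torque'])
crop('w7','w7c',150,0,300,220,2.6)
```

```text
14.6 [0.5749034  0.0829598  0.00574523] [-0.25477591 -6.86553394 -3.15636596] [-1.49463135  0.08256038 -0.43905344]
```

View pics/w7c.png

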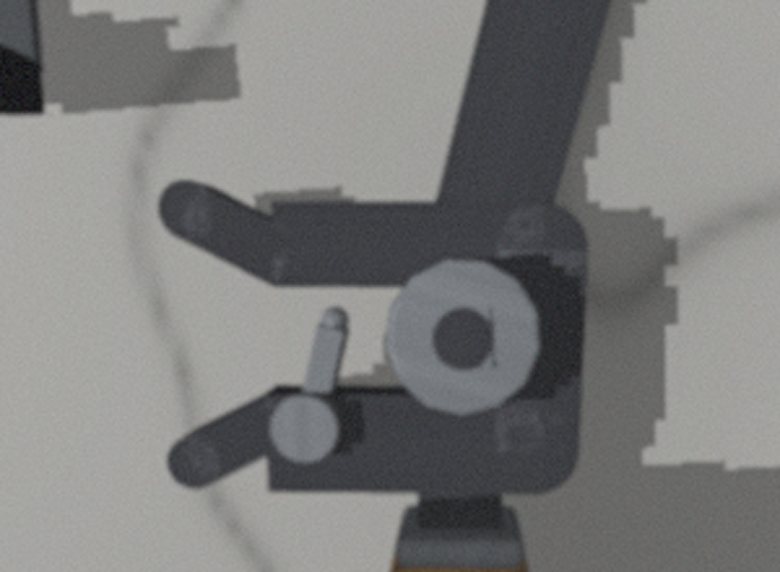

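The latch stands across the throat again, from its pivot at (304,430) to its tip at (335,318) in the crop. That is the same angle as when it was free, so it has snapped shut behind the pin. Contact force peaked at about 8 N. I'll relax sideways to centre the tongue, then start the pull.

{"name": "play_rows", "arguments": {"steps": [[[0,0,2,0,0.9],[0,0,5,0,0.9],[0,0,9,0,0.9],[0,0,12,0,0.9],[0,0,15,0,0.9],[0,0,18,0,0.9],[0,0,21,0,0.9],[0,0,24,0,0.9],[0,0,27,0,0.9],[1,0,30,0,0.9]]]}}

```text
t: 15.6
tcp_pos: [0.5718, 0.0529, 0.0058]
eef_rot: [-1.57, -0.001, 3.068]
force: [-0.0, 0.9, -2.4]
grip_width: 0.0275
```

{"name": "play_rows", "arguments": {"steps": [[[0,0,2,0,0.9],[0.5,0,4,0,0.9],[1,0,6,0,0.9],[1,0,8,0,0.9],[1.5,0,8,0,0.9],[2,0,8,0,0.9],[2.5,0,8,0,0.9],[3,0,8,0,0.9],[3.5,0,8,0,0.9],[4,0,8,0,0.9]]]}}

```text
t: 16.6
tcp_pos: [0.5677, 0.0452, 0.006]
eef_rot: [-1.57, 0.0, 3.068]
force: [5.3, 1.1, -4.4]
grip_width: 0.0274
```

{"name": "play_rows", "arguments": {"steps": [[[0.5,0,0,0,0.9],[1,0,0,0,0.9],[1.5,0,0,0,0.9],[2,0,0,0,0.9],[2.5,0,0,0,0.9],[3,0,0,0,0.9],[3.5,0,0,0,0.9],[4,0,0,0,0.9],[4.5,0,0,0,0.9],[5,0,0,0,0.9]]]}}

```text
t: 17.6
tcp_pos: [0.5633, 0.0456, 0.0062]
eef_rot: [-1.57, 0.001, 3.068]
force: [5.2, 0.1, -3.7]
grip_width: 0.0278
```

The carriage rolls at about 5 N. I'll continue with gentle acceleration.

{"name": "play_rows", "arguments": {"steps": [[[0.7,0,0,0,0.9],[1.7,0,0,0,0.9],[3,0,0,0,0.9],[4.7,0,0,0,0.9],[6.7,0,0,0,0.9],[9,0,0,0,0.9],[11.5,0,0,0,0.9],[14,0,0,0,0.9],[16.5,0,0,0,0.9],[19,0,0,0,0.9]]]}}

```text
t: 18.6
tcp_pos: [0.5449, 0.0471, 0.0064]
eef_rot: [-1.571, 0.003, 3.068]
force: [5.5, 0.1, -3.9]
grip_width: 0.0275
```

{"name": "play_rows", "arguments": {"steps": [[[2.5,0,0,0,0.9],[5,0,0,0,0.9],[7.5,0,0,0,0.9],[10,0,0,0,0.9],[12.5,0,0,0,0.9],[15,0,0,0,0.9],[17.5,0,0,0,0.9],[20,0,0,0,0.9],[22.5,0,0,0,0.9],[25,0,0,0,0.9]]]}}

```text
t: 19.6
tcp_pos: [0.5205, 0.0491, 0.0066]
eef_rot: [-1.571, 0.004, 3.068]
force: [4.8, 1.1, -4.3]
grip_width: 0.0275
```

{"name": "play_rows", "arguments": {"steps": [[[2.5,0,0,0,0.9],[5,0,0,0,0.9],[7.5,0,0,0,0.9],[10,0,0,0,0.9],[12.3,0,0,0,0.9],[14.3,0,0,0,0.9],[16.1,0,0,0,0.9],[17.7,0,0,0,0.9],[19,0,0,0,0.9],[20,0,0,0,0.9]]]}}

```text
t: 20.6
tcp_pos: [0.5011, 0.0507, 0.0068]
eef_rot: [-1.571, 0.005, 3.068]
force: [5.4, 1.1, -4.0]
grip_width: 0.0276
```

{"name": "play_rows", "arguments": {"steps": [[[1,0,0,0,0.9],[2,0,0,0,0.9],[3,0,0,0,0.9],[4,0,0,0,0.9],[5,0,0,0,0.9],[6,0,0,0,0.9],[7,0,0,0,0.9],[8,0,0,0,0.9]]]}}

```text
t: 21.4
tcp_pos: [0.4936, 0.0514, 0.007]
eef_rot: [-1.572, 0.006, 3.068]
force: [6.4, 0.3, -5.4]
grip_width: 0.0277
```

{"name": "play_rows", "arguments": {"steps": [[[1,0.2,0,0,0.9],[2,0.4,0,0,0.9],[3,0.6,0,0,0.9],[4,0.8,0,0,0.9],[5,1,0,0,0.9],[6,1,0,0,0.9],[7,1,0,0,0.9],[8,1,0,0,0.9]]]}}

```text
t: 22.2
tcp_pos: [0.4862, 0.0521, 0.0063]
eef_rot: [-1.572, 0.008, 3.068]
force: [5.0, -0.7, -2.8]
grip_width: 0.0276
```

{"name": "play_rows", "arguments": {"steps": [[[0.8,0,0,0,0.9],[1.6,0,0,0,0.9],[2.4,0,0,0,0.9],[3.2,0,0,0,0.9],[4,0,0,0,0.9],[4.8,0,0,0,0.9]]]}}

```text
t: 22.8
tcp_pos: [0.4818, 0.0524, 0.0064]
eef_rot: [-1.572, 0.008, 3.068]
force: [6.3, 1.3, -3.5]
grip_width: 0.0278
```

{"name": "play_rows", "arguments": {"steps": [[[0.6,0,0,0,0.9],[1.2,0,0,0,0.9],[1.8,0,0,0,0.9],[2.4,0,0,0,0.9]]]}}

```text
t: 23.2
tcp_pos: [0.4795, 0.0526, 0.0065]
eef_rot: [-1.572, 0.009, 3.068]
force: [5.7, 0.7, -4.7]
grip_width: 0.0277
```

{"name": "play_rows", "arguments": {"steps": [[[0.6,0,0,0,0.9],[1.2,0,0,0,0.9],[1.8,0,0,0,0.9],[2.4,0,0,0,0.9]]]}}

```text
t: 23.6
tcp_pos: [0.478, 0.0529, 0.0067]
eef_rot: [-1.572, 0.011, 3.068]
force: [9.9, 0.5, -6.4]
grip_width: 0.0273
```

{"name": "play_rows", "arguments": {"steps": [[[0.6,0,0,0,0.9],[1.2,0,0,0,0.9],[1.8,0,0,0,0.9]]]}}

```text
t: 23.9
tcp_pos: [0.478, 0.053, 0.0072]
eef_rot: [-1.573, 0.014, 3.067]
force: [13.8, -0.7, -7.9]
grip_width: 0.0275
```

{"name": "play_rows", "arguments": {"steps": [[[0.6,0,0,0,0.9],[1.2,0,0,0,0.9],[1.8,0,0,0,0.9]]]}}

```text
t: 24.2
tcp_pos: [0.478, 0.0531, 0.0077]
eef_rot: [-1.573, 0.018, 3.067]
force: [14.0, -0.8, -6.3]
grip_width: 0.0279
```

The stops are reached: position holds at x = 0.478 while the force rises to 14 N. Now I'll relax, lower the hook to the bench and release it.

{"name": "play_rows", "arguments": {"steps": [[[-0.5,0,0,0,0.9],[-1,0,0,0,0.9],[-1.5,0.5,0,0,0.9],[-1.5,1,0,0,0.9],[-1.5,1.5,0,0,0.9]]]}}

```text
t: 24.7
tcp_pos: [0.4792, 0.0529, 0.006]
eef_rot: [-1.573, 0.017, 3.067]
force: [-0.5, 0.6, -3.5]
grip_width: 0.0275
```

Run:
```python
from h import *
s=env.state();print(s['t'],s['tcp_pos'],s['eef_rot'],s['force'],s['torque'])
```

```text
24.7 [0.47915981 0.05294848 0.00601547] [-1.57302603  0.01696505  3.06680704] [-0.53308803  0.6182485  -3.48536485] [0.04037989 0.09300766 0.01287594]
```

{"name": "play_rows", "arguments": {"steps": [[[0,0.4,0,0,0.9],[0,0.8,0,0,0.9],[0,1.2,0,0,0.9]]]}}

```text
t: 25.0
tcp_pos: [0.4791, 0.053, 0.0049]
eef_rot: [-1.573, 0.017, 3.067]
force: [-1.5, -0.2, 5.8]
grip_width: 0.0276
```

{"name": "play_rows", "arguments": {"steps": [[[0,0.3,0,0,0.9],[0,0.6,0,0,0.9]]]}}

```text
t: 25.2
tcp_pos: [0.4793, 0.053, 0.0046]
eef_rot: [-1.573, 0.017, 3.067]
force: [0.1, -0.7, 5.2]
grip_width: 0.0279
```

{"name": "play_rows", "arguments": {"squeeze": 20, "steps": [[[0,0,0,0,0.7],[0,0,0,0,0.67],[0,0,0,0,0.64],[0,0,0,0,0.6],[0,0,0,0,0.5],[0,0,0,0,0.4],[0,0,0,0,0.35],[0,0,0,0,0.35],[0,0,0,0,0.35]]]}}

```text
t: 26.1
tcp_pos: [0.4793, 0.0529, 0.0046]
eef_rot: [-1.573, 0.017, 3.067]
force: [0.1, 0.2, -0.5]
grip_width: 0.0611
```

Released. Raise the gripper straight up and look.

{"name": "play_rows", "arguments": {"steps": [[[0,-3,0,0,0.35],[0,-10,0,0,0.35],[0,-22,0,0,0.35],[0,-38,0,0,0.35],[0,-56,0,0,0.35],[0,-76,0,0,0.35],[0,-96,0,0,0.35],[0,-112,0,0,0.35],[0,-120,0,0,0.35],[0,-120,0,0,0.35]]]}}

```text
t: 27.1
tcp_pos: [0.4778, 0.053, 0.1258]
eef_rot: [-1.574, 0.019, 3.067]
force: [-0.3, 0.0, -0.0]
grip_width: 0.0611
```

Run:
```python
from h import *
save('wrist','w8');save('side','side8');s=env.state();print(s['t'],s['tcp_pos'],s['force'])
a=cv2.resize(cv2.imread('pics/w8.png'),(800,500))[0:290]
b=cv2.resize(cv2.imread('pics/side8.png')[150:305,190:590],(800,310),interpolation=cv2.INTER_CUBIC)
cv2.imwrite('pics/f8.png',np.vstack([a,b]))
```

```text
27.2 [0.47702714 0.05283742 0.12431216] [-0.05485724 -0.18797507 -0.05947843]
```

View pics/f8.png

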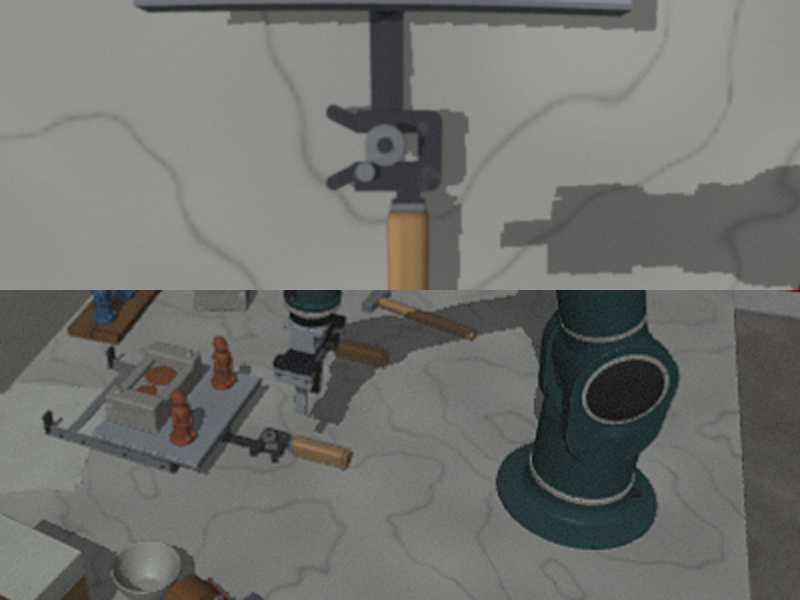

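Run:
```python
from h import *
p=at('w8',308,116,.036);a,b=at('w8',109,6,.052),at('w8',505,4,.052);print('pin',p,'deck front',a,b)
P=lambda x,y,z=.052: at('side8',190+x/2,150+(y-290)/2,z)
print('deck corners',P(261,377),P(201,468),'was (.700,-.085) (.718,.196)')
y=np.arctan2(-(b-a)[0],(b-a)[1])
s=env.state();u=np.array([np.cos(-.0744),np.sin(-.0744)]);v=np.array([-u[1],u[0]])
O=np.array([.4793,.053])+.067*u;print('pin in hook',1e3*(p[:2]-O)@u,1e3*(p[:2]-O)@v)
env.hand_in()
```

```text
pin [0.54823514 0.06184171 0.036     ] deck front [0.63545489 0.19320519 0.052     ] [ 0.61499909 -0.08121464  0.052     ]
deck corners [ 0.61215296 -0.08067151  0.052     ] [0.62567632 0.20118716 0.052     ] was (.700,-.085) (.718,.196)
pin in hook 1.0872207900298798 13.941298492372862
the job is handed in; nothing more can be done
```

I pushed the latched hook onto the draw pin from the right, and the latch snapped shut behind the pin. I then drew the carriage to its front stops, left the hook lying on the bench around the pin, and handed in at about 27 s.

**Coupling:** The forces I read between moves stayed at about 8 N or less while pushing on. The picture after the snap shows the latch finger across the throat behind the pin.

**Pull:** The carriage rolled at about 5 to 6 N. At TCP x = 0.478 it stopped moving while the force rose to 14 N. The pull from first contact was about 90 mm.

**Last checks:**
- The side view shows both figures on the deck standing. The bystanders visible in that crop look unmoved; I did not check the others at the end.
- The deck corners had moved about 88 and 93 mm between the two side pictures. This agrees with 90 mm within the measuring error.
- In the last view the pin's head hides the latch finger, so I did not see the latch shut again at the end.
- The pin measured about 14 mm from its seat, slightly over the stated 12 mm of play. That fits the pin resting against the shut latch given a camera error of about 2 mm, but it is not independent proof.

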